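# Turn the pot's hob dial one click to low

### The job

One burner of the hob carries the red pot. Put a fingertip on the knurled dial in front of that burner and push it round clockwise (seen from above) by one click, from off to low, where it stays, not on to high. Leave the other dial off, leave the cookware and everything else standing where it is, and take the hand away.

Things in the scene. Friction and masses are not known exactly. Their poses are not given: they have to be found in the camera images.
- hob: Two-burner stainless steel hob, 360 mm deep (x) by 600 mm wide (y), top face 90 mm above the table, fixed. Origin: centre of its underside; +x points from its front (robot side) to its back, +y left. Burners 60 mm behind the centre and 150 mm left and right; dials 125 mm before the centre, 150 mm left and right, each in line with its burner.
- burner_left (a point): Centre of the left (+y) burner's black pan support, at the height where cookware stands (120 mm above the table). The left dial belongs to it.
- burner_right (a point): Centre of the right (-y) burner's black pan support, 120 mm above the table. The right dial belongs to it.
- dial_left (a joint): Angle (rad) of the left (+y) black dial with ribbed edge, growing clockwise from above: 0 off, 0.70 low (first click), 1.40 high (second); stops at -0.1 and 1.5. A sprung catch pulls it to the nearest click: leaving one takes 0.04 N m; past halfway (0.35, 1.05) it snaps on when let go. Its white pointer points to the hob's +x (white dot) at off, to a yellow dot at low, a red dot at high.
- dial_right (a joint): Angle (rad) of the right (-y) black dial with ribbed edge, growing clockwise from above: 0 off, 0.70 low (first click), 1.40 high (second); stops at -0.1 and 1.5. A sprung catch pulls it to the nearest click: leaving one takes 0.04 N m; past halfway (0.35, 1.05) it snaps on when let go. Its white pointer points to the hob's +x (white dot) at off, to a yellow dot at low, a red dot at high.
- dial_left_top (a point): Centre of the left dial's flat top, on its vertical axis, 107 mm above the table. The top is 62 mm across, bevelled out to 72 mm, and stands 9 mm above a fixed steel collar (90 mm across) that shields its sides. It is sprung: it starts to sink at about 3.6 N and stops 4 mm down at 10 N. A fingertip pressed on it some 18 mm off centre and dragged round turns it (friction about 0.6).
- dial_right_top (a point): Centre of the right dial's flat top, on its vertical axis, 107 mm above the table. The top is 62 mm across, bevelled out to 72 mm, and stands 9 mm above a fixed steel collar (90 mm across) that shields its sides. It is sprung: it starts to sink at about 3.6 N and stops 4 mm down at 10 N. A fingertip pressed on it some 18 mm off centre and dragged round turns it (friction about 0.6).
- pot: Red pot, 170 mm across, 85 mm high, two loop handles; loose, about 0.8 kg; stands on one of the two burners (which one varies). Origin: centre of its underside.
- wok: Aluminium wok, 200 mm across the rim, 60 mm high, two dark loop handles; loose, stands on the other burner. Origin: centre of its underside.
- shaker: White salt shaker with steel top, 38 mm across, 72 mm high, loose, standing on the hob's top face between the dials. Origin: centre of its underside.
- mug: Blue mug, 80 mm across, 90 mm high, loose on the table left of the hob. Origin: centre of its underside.
- oil: Amber oil bottle, 66 mm across, 220 mm high, loose on the table left of the hob. Origin: centre of its underside.
- jar: Glass jar with red cap, 72 mm across, 110 mm high, loose on the table right of the hob. Origin: centre of its underside.
- sponge: Yellow sponge block 70 x 100 x 30 mm, loose on the table right of the hob. Origin: centre of its underside.

How it is judged:
By the outcome, as a careful person would: the job done as asked, in the order asked, and still so for the second after the job is handed in, with the robot touching nothing.
It also fails if it takes over 38 s, if anything falls off the work surface, if the arm or the gripper's body presses on something with over 40 N, if the wrist force passes 120 N, or if a joint passes its speed limit or range.

### The arm

A 6-joint arm with a two-finger parallel gripper is mounted at the origin on the work surface. World frame = base frame: x ahead of the robot, y to its left, z up, the work surface at z = 0. Lengths are in mm, angles in degrees, forces in N, time in s.
With the tool pointing down it reaches from about 300 to 850 mm from the base axis. Payload 4.2 kg.
Tool frame: the origin (TCP) lies midway between the tips of the shut fingers; the grasp point (between the pads) lies 19 mm behind it; z points along the fingers, y is the line along which they close (so a half turn about z gives the same grasp; the last joint's range is limited). The gripper opens to 91 mm and grips with 3 to 60 N. Pads are 32 mm wide; open, the fingers measure 118 mm over their backs; the gripper's body (76 mm by 178 mm) begins 60 mm behind the grasp point.
Start: joints at [66.406, 18.312, 89.639, -0, 72.044, -1.146], TCP at [219.569, 531.444, 213.976] pointing down, gripper open.
Joint ranges: [-177.97, 177.97], [-48.28, 115.42], [12.27, 149.76], [-77.06, 257.06], [2.81, 150.46], [-146.56, 146.56]. Speed limits (degrees/s): [147.25, 147.25, 180, 180, 180, 180].

### API

Orientations are given as [roll, pitch, yaw] about the fixed x, y, z axes, in that order (R = Rz(yaw) Ry(pitch) Rx(roll)).
In Python, from workcell import env gives the robot as it stands.
- The arm moves only by the tool nudge_tcp, called after "Call:" as name(argument=value, ...), one argument or row to a line, values as JSON. Schema: {"type":"object","properties":{"deltas":{"type":"object","properties":{"tx":{"type":"array","items":{"type":"number"},"minItems":1,"maxItems":8},"ty":{"type":"array","items":{"type":"number"},"minItems":1,"maxItems":8},"tz":{"type":"array","items":{"type":"number"},"minItems":1,"maxItems":8},"rx":{"type":"array","items":{"type":"number"},"minItems":1,"maxItems":8},"ry":{"type":"array","items":{"type":"number"},"minItems":1,"maxItems":8},"rz":{"type":"array","items":{"type":"number"},"minItems":1,"maxItems":8}},"additionalProperties":false,"required":["tx","ty","tz","rx","ry","rz"]},"aperture":{"type":"number"},"grip_force":{"type":"number"},"only":{"type":"string"},"quiet":{"type":"boolean"},"lines":{"type":"string"}},"required":["deltas"],"additionalProperties":false}. deltas is an object with one list for each field, all of the same length, 1 to 8, a row being the entries at one place: tx, ty, tz (the shift in mm), rx, ry, rz (a rotation vector in degrees); each row shifts and turns the commanded pose from where the row before left it, along the tool's axes as they then stand; what a row does not reach is not made up. A row lasts 1/10 s, in which the tool goes at most 50 mm and 8.59 degrees, less where a joint would pass 70% of its speed; a pose out of reach is approached as far as the arm can. aperture is the finger opening in mm, set as the call begins (left out keeps the last). The fingers move at their own pace and stop on an object; grip_force is the grip in N (left out, the last holds). Time passes only in rows, so rows that do not move let the fingers close. The tool returns the time, the measured TCP pose, the force, the opening and the grip force at its end. only (a regular expression) keeps the lines of the reply that match it, lines (a string "A,B") keeps lines A to B, and quiet returns only ok. Input that does not fit is refused with a message, and nothing moves.
- env.state(): the state, without advancing time (a new reading comes with each control period).
- env.grab_frame(name): name is "side" or "top"; returns the picture (480x640x3 uint8, blue, green, red); there is no depth.
- env.camera_model(name): a dict with "fx", "fy", "cx", "cy" (pixels), "T" (4x4, takes a point from camera to world coordinates). Camera axes: x right, y up, looking along -z (the intrinsics and any distortion apply to the point x, -y, -z); pixel columns grow to the right and rows downward; lengths in mm; the calibration is good to about 2 mm. A picture is of the moment at which its call begins. camera_model takes no time and is no camera call.
- env.job_done(): hands the job in; it is judged then, once.
The state is a dict: "time_s": time; "qpos": joint angles; "qvel": joint speeds; "effort": joint torques, N m; "ee_pos": TCP position; "ee_rot": TCP orientation; "force": force on the tool from outside, world axes, zero at the start; "torque": the same for the moment, N m; "gripper_width": finger opening in mm; "gripper_force": force on a finger pad.
Only numpy, scipy, OpenCV 4.12 (cv2) and the standard library are available. Lean on these libraries where they do the work, as an engineer would, in place of code of your own. Each camera call takes 0.05 s, during which the arm holds its last target. There are 200 camera calls.

## Working session

There is one attempt and no reset: what is moved stays moved. The work goes in short steps, Python scripts to look and compute and a tool call to move; the robot and the scene stay as the last step left them, time stands still between calls to the robot, and variables do not carry over. Pictures are saved under pics/ and viewed, at most 10 in all, crops included, and the job is handed in when it is done.

```bash
ls; mkdir -p pics
```

Run:
```python
from workcell import env
import cv2
for n in("top","side"):
    cv2.imwrite(f"pics/{n}0.png",env.grab_frame(n)); m=env.camera_model(n); print(n,m)
s=env.state(); print(s)
```

```text
pics
workcell.py
top {'fx': 606.7029078564976, 'fy': 606.7029078564976, 'cx': 324.0051772284532, 'cy': 232.30768349668156, 'T': array([[ 1.09079096e-02,  9.91368314e-01, -1.30651763e-01,
         3.78000131e+02],
       [-9.99924223e-01,  1.00685532e-02, -7.08324450e-03,
        -1.15608283e+01],
       [-5.70662992e-03,  1.30719126e-01,  9.91403018e-01,
         1.65767880e+03],
       [ 0.00000000e+00,  0.00000000e+00,  0.00000000e+00,
         1.00000000e+00]])}
side {'fx': 436.58754592851267, 'fy': 436.58754592851267, 'cx': 314.265406160958, 'cy': 241.11418518192428, 'T': array([[ 7.21616106e-01,  4.20572412e-01, -5.49899120e-01,
        -1.93019949e+02],
       [-6.91868392e-01,  4.10287137e-01, -5.94123382e-01,
        -7.97292473e+02],
       [-2.42553681e-02,  8.09186821e-01,  5.87050564e-01,
         9.14673344e+02],
       [ 0.00000000e+00,  0.00000000e+00,  0.00000000e+00,
         1.00000000e+00]])}
{'time_s': 0.1, 'qpos': array([ 6.64060885e+01,  1.83471702e+01,  8.96997485e+01, -1.29774037e-03,
        7.20426622e+01, -1.14712389e+00]), 'qvel': array([-0.05165872, -0.01655418, -0.18581254,  0.00315886, -0.13032884,
        0.08314748]), 'effort': array([ 4.13636199e-04, -4.13336599e+01, -2.32510078e+01,  7.30599090e-02,
        4.21839289e-02, -4.11038866e-05]), 'ee_pos': array([219.38712875, 531.01663932, 213.21019077]), 'ee_rot': array([-1.79910412e+02, -5.59738493e-04,  1.57553613e+02]), 'force': array([-0.40329539,  0.02886174, -0.59471547]), 'torque': array([ 0.04179994, -0.02598735,  0.0697627 ]), 'gripper_force': 0.0, 'gripper_width': 91.3523385468704}
```

View pics/top0.png

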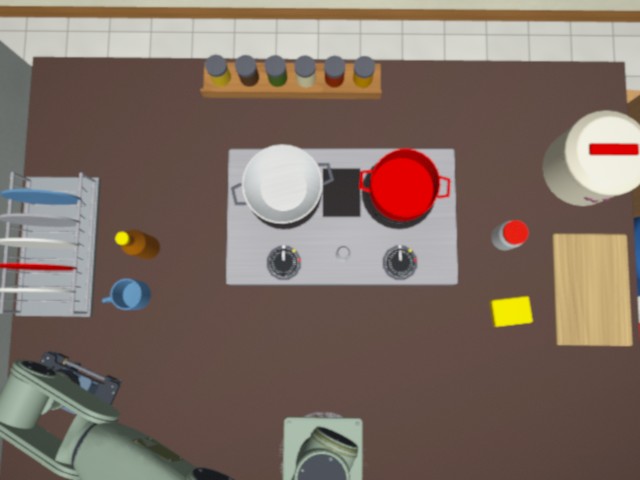

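View pics/side0.png

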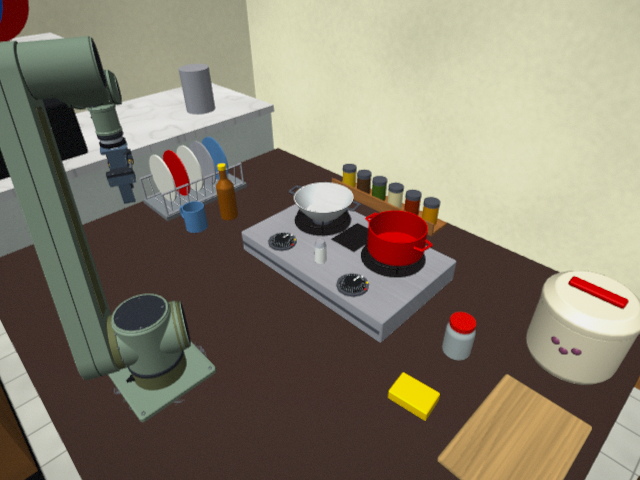

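The red pot is on the right burner (top view about 404,185). Its dial is at top (400,262) and side (352,285). The wok is on the left burner, with its dial at top (284,262), and the shaker at top (343,254) stands between the dials. Next I measure the dial.

Create h.py:
```python
import numpy as np,cv2
from workcell import env
def ray(n,p):
    m=env.camera_model(n);T=np.array(m["T"])
    d=T[:3,:3]@np.array([(p[0]-m["cx"])/m["fx"],-(p[1]-m["cy"])/m["fy"],-1.]);return T[:3,3],d/np.linalg.norm(d)
def plane(n,p,z):
    o,d=ray(n,p);return o+d*(z-o[2])/d[2]
def tri(pa,pb):
    o,d=ray("top",pa);q,e=ray("side",pb)
    s,t=np.linalg.lstsq(np.c_[d,-e],q-o,rcond=None)[0];a=o+s*d;b=q+t*e
    return (a+b)/2,np.linalg.norm(a-b)
def dark(im,c,r,th=80):
    g=cv2.cvtColor(im,cv2.COLOR_BGR2GRAY);m=np.zeros_like(g);cv2.circle(m,c,r,255,-1)
    b=cv2.morphologyEx(((g<th)&(m>0)).astype(np.uint8),cv2.MORPH_CLOSE,np.ones((7,7)))
    k=max(cv2.findContours(b,0,1)[0],key=cv2.contourArea);return cv2.fitEllipse(cv2.convexHull(k))
```

Run:
```python
from h import *
t=cv2.imread("pics/top0.png");s=cv2.imread("pics/side0.png")
for nm,a,b in(("R",(400,262),(352,285)),("L",(284,262),(282,241))):
    ea,eb=dark(t,a,22),dark(s,b,22)
    print(nm,ea,eb,tri(ea[0],eb[0]),plane("top",ea[0],105),plane("side",eb[0],105))
for q in((229,151),(455,151),(457,284),(227,284)):print(plane("top",q,90))
cv2.imwrite("pics/c0.png",np.hstack([cv2.resize(t[235:290,372:427],(400,400),interpolation=2),cv2.resize(s[258:313,325:380],(400,400),interpolation=2)]))
```

```text
R ((400.1819763183594, 262.0155029296875), (25.18697166442871, 26.9169921875), 77.82832336425781) ((352.005859375, 284.90435791015625), (22.03073501586914, 30.066669464111328), 94.69345092773438) (array([ 506.52714876, -195.81544202,   95.00063424]), np.float64(5.650973565873732)) [ 507.80671786 -196.53951305  105.        ] [ 495.60302235 -201.59594937  105.        ]
L ((283.098388671875, 261.7443542480469), (25.42586326599121, 26.310489654541016), 137.90643310546875) ((281.9260559082031, 241.4644012451172), (16.777223587036133, 26.311986923217773), 85.3646240234375) (array([504.51454561, 105.90523412,  93.09638365]), np.float64(4.560240561428402)) [505.37030136 103.66382508 105.        ] [492.56558502  94.10789445 105.        ]
[799.8152176  254.30788629  90.        ]
[ 805.42808688 -345.09670721   90.        ]
[ 453.86450884 -344.16384441   90.        ]
[447.55628522 248.41105327  90.        ]
```

View pics/c0.png

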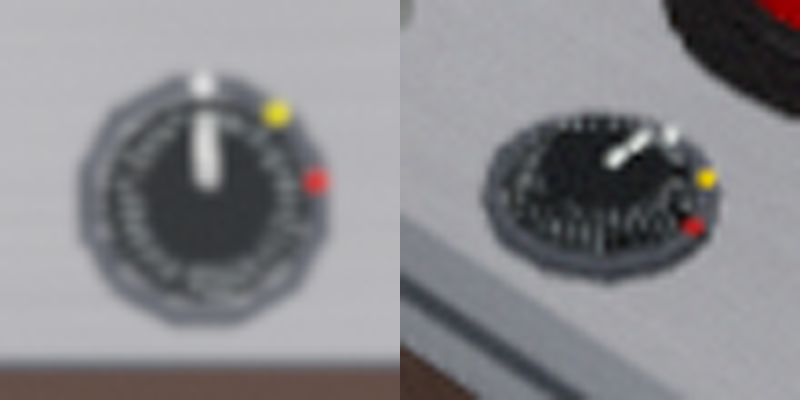

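Run:
```python
from h import *
print(tri((400.4,261.8),(352.8,280.4)),plane("top",(400.4,261.8),107),plane("side",(352.8,280.4),107))
```

```text
(array([ 506.9921964 , -195.59246517,  110.94075964]), np.float64(2.3458395425084975)) [ 508.19824996 -196.86195736  107.        ] [ 509.41435195 -191.98419921  107.        ]
```

Call:
nudge_tcp(
  deltas={"tx": [-33, -33, -33, -33, -33, -33, -33, -33], "ty": [-34, -34, -34, -34, -34, -34, -34, -34], "tz": [0, 0, 0, 0, 0, 0, 0, 0], "rx": [0, 0, 0, 0, 0, 0, 0, 0], "ry": [0, 0, 0, 0, 0, 0, 0, 0], "rz": [0, 0, 0, 0, 0, 0, 0, 0]},
  aperture=0,
  grip_force=20,
)

```text
time_s: 0.9
ee_pos: [359.8, 177.4, 213.9]
ee_rot: [180.0, 0.0, 157.6]
force: [0.2, -0.1, 0.4]
gripper_width: 30.1
gripper_force: 0.0
```

Call:
nudge_tcp(
  deltas={"tx": [-33, -33, -33, -33, -33, -33, -33, -30], "ty": [-34, -34, -34, -34, -34, -34, -34, -32], "tz": [0, 0, 0, 0, 0, 0, 0, 0], "rx": [0, 0, 0, 0, 0, 0, 0, 0], "ry": [0, 0, 0, 0, 0, 0, 0, 0], "rz": [0, 0, 0, 0, 0, 0, 0, 0]},
)

```text
time_s: 1.7
ee_pos: [498.1, -172.1, 213.5]
ee_rot: [180.0, -0.0, 157.5]
force: [0.6, -0.0, 0.2]
gripper_width: 0.9
gripper_force: 0.0
```

Call:
nudge_tcp(
  deltas={"tx": [0, 0, 0, 0, 0, 0, 0, 0], "ty": [0, 0, 0, 0, 0, 0, 0, 0], "tz": [0, 0, 0, 0, 0, 0, 0, 0], "rx": [0, 0, 0, 0, 0, 0, 0, 0], "ry": [0, 0, 0, 0, 0, 0, 0, 0], "rz": [8.5, 8.5, 8.5, 8.5, 8.5, 8.5, 8.5, 8.5]},
)

```text
time_s: 2.5
ee_pos: [497.5, -169.9, 213.5]
ee_rot: [-179.9, -0.0, 89.2]
force: [1.3, -0.4, -0.0]
gripper_width: 0.8
gripper_force: 0.0
```

Call:
nudge_tcp(
  deltas={"tx": [0, 0, 0, 0, 0, 0, 0, 0], "ty": [0, 0, 0, 0, 0, 0, 0, 0], "tz": [0, 0, 0, 0, 0, 0, 0, 0], "rx": [0, 0, 0, 0, 0, 0, 0, 0], "ry": [0, 0, 0, 0, 0, 0, 0, 0], "rz": [8.5, 8.5, 8.5, 8.5, 8.5, 8.5, 8.5, 2]},
)

```text
time_s: 3.3
ee_pos: [497.5, -169.8, 213.5]
ee_rot: [-180.0, 0.0, 27.9]
force: [0.4, -0.5, -0.9]
gripper_width: 0.6
gripper_force: 0.0
```

Call:
nudge_tcp(
  deltas={"tx": [-5.5, 0, 0, 0, 0, 0, 0], "ty": [46, 0, 0, 0, 0, 0, 0], "tz": [0, 0, 35, 35, 20, 5, 0], "rx": [0, 0, 0, 0, 0, 0, 0], "ry": [0, 0, 0, 0, 0, 0, 0], "rz": [0, 7.9, 0, 0, 0, 0, 0]},
)

```text
time_s: 4.0
ee_pos: [514.3, -213.0, 118.4]
ee_rot: [-179.9, 0.1, 20.2]
force: [-0.1, 0.3, 0.1]
gripper_width: 0.7
gripper_force: 0.0
```

Run:
```python
from h import *
s=env.grab_frame("side");t=env.grab_frame("top")
cv2.imwrite("pics/c1.png",np.hstack([cv2.resize(t[200:310,345:455],(400,400),interpolation=2),cv2.resize(s[230:320,305:395],(400,400),interpolation=2)]))
```

```text
(no output)
```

View pics/c1.png

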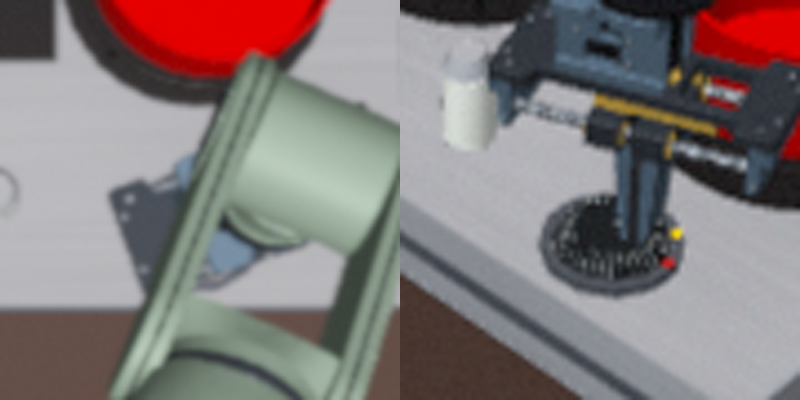

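The tips hang just above the right side of the dial top, at side crop (630,235), and the body is clear of the pot and shaker. Next I descend to contact.

Call:
nudge_tcp(
  deltas={"tx": [0, 0, 0, 0], "ty": [0, 0, 0, 0], "tz": [5, 4, 0, 0], "rx": [0, 0, 0, 0], "ry": [0, 0, 0, 0], "rz": [0, 0, 0, 0]},
)

```text
time_s: 4.5
ee_pos: [514.6, -213.1, 110.0]
ee_rot: [180.0, -0.0, 20.2]
force: [-0.3, 0.1, -0.1]
gripper_width: 0.6
gripper_force: 0.0
```

Call:
nudge_tcp(
  deltas={"tx": [0, 0, 0], "ty": [0, 0, 0], "tz": [1.5, 0, 0], "rx": [0, 0, 0], "ry": [0, 0, 0], "rz": [0, 0, 0]},
)

```text
time_s: 4.8
ee_pos: [514.6, -213.1, 108.4]
ee_rot: [-180.0, -0.0, 20.2]
force: [-0.9, -1.0, 0.2]
gripper_width: 0.4
gripper_force: 0.0
```

Call:
nudge_tcp(
  deltas={"tx": [0, 0, 0], "ty": [0, 0, 0], "tz": [1, 0, 0], "rx": [0, 0, 0], "ry": [0, 0, 0], "rz": [0, 0, 0]},
)

```text
time_s: 5.1
ee_pos: [514.6, -213.1, 107.4]
ee_rot: [-180.0, -0.0, 20.2]
force: [-0.1, 0.3, 1.0]
gripper_width: 0.7
gripper_force: 0.0
```

Call:
nudge_tcp(
  deltas={"tx": [0, 0, 0], "ty": [0, 0, 0], "tz": [1, 0, 0], "rx": [0, 0, 0], "ry": [0, 0, 0], "rz": [0, 0, 0]},
)

```text
time_s: 5.4
ee_pos: [514.7, -213.2, 106.9]
ee_rot: [180.0, -0.0, 20.2]
force: [-1.0, -0.1, 4.3]
gripper_width: 0.6
gripper_force: 2.1
```

Call:
nudge_tcp(
  deltas={"tx": [0, 0, 0, 0], "ty": [0, 0, 0, 0], "tz": [1, 1, 0, 0], "rx": [0, 0, 0, 0], "ry": [0, 0, 0, 0], "rz": [0, 0, 0, 0]},
)

```text
time_s: 5.8
ee_pos: [514.7, -213.2, 105.1]
ee_rot: [180.0, -0.0, 20.2]
force: [-1.6, 0.1, 6.2]
gripper_width: 0.4
gripper_force: 3.5
```

Call:
nudge_tcp(
  deltas={"tx": [0, -1.26, -1.26, -1.26, -1.26, -1.26, 0], "ty": [0, -0.04, -0.04, -0.04, -0.04, -0.04, 0], "tz": [0.5, 0, 0, 0, 0, 0, 0], "rx": [0, 0, 0, 0, 0, 0, 0], "ry": [0, 0, 0, 0, 0, 0, 0], "rz": [0, 4, 4, 4, 4, 4, 0]},
)

```text
time_s: 6.5
ee_pos: [509.8, -214.7, 105.0]
ee_rot: [179.9, -0.2, 0.1]
force: [0.9, -0.4, 7.5]
gripper_width: 0.7
gripper_force: 3.5
```

Run:
```python
from h import *
s=env.grab_frame("side")
cv2.imwrite("pics/c2.png",cv2.resize(s[255:315,322:382],(480,480),interpolation=2)); print(env.state()['force'],env.state()['torque'])
```

```text
[0.3864732  0.27122042 6.95610042] [-0.01587502  0.14771934  0.03289145]
```

View pics/c2.png

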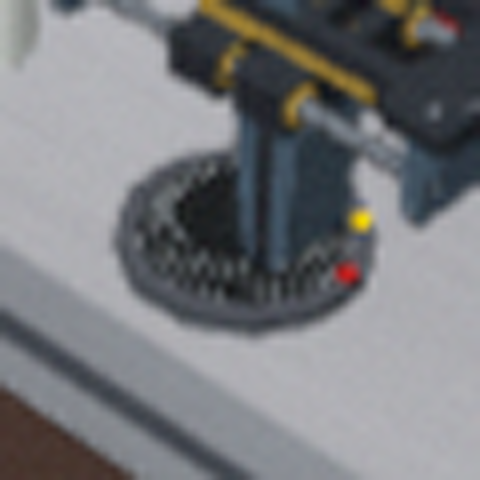

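The pointer is hidden behind the finger. The force is steady, so I turn the remaining 20°.

Call:
nudge_tcp(
  deltas={"tx": [-1.26, -1.26, -1.26, -1.26, -1.26, 0, 0], "ty": [-0.04, -0.04, -0.04, -0.04, -0.04, 0, 0], "tz": [0, 0, 0, 0, 0, 0, 0], "rx": [0, 0, 0, 0, 0, 0, 0], "ry": [0, 0, 0, 0, 0, 0, 0], "rz": [4, 4, 4, 4, 4, 0, 0]},
)

```text
time_s: 7.25
ee_pos: [502.8, -214.0, 104.8]
ee_rot: [179.9, -0.1, -19.8]
force: [-0.7, -1.0, 6.5]
gripper_width: 0.6
gripper_force: 3.7
```

Call:
nudge_tcp(
  deltas={"tx": [0, 0, 0, 0, 0, 0, 0], "ty": [0, 0, 0, 0, 0, 0, 0], "tz": [-3, -7, -30, -40, -40, -40, 0], "rx": [0, 0, 0, 0, 0, 0, 0], "ry": [0, 0, 0, 0, 0, 0, 0], "rz": [0, 0, 0, 0, 0, 0, 0]},
)

```text
time_s: 7.95
ee_pos: [505.0, -214.3, 269.8]
ee_rot: [180.0, -0.7, -19.8]
force: [0.3, -0.7, 0.7]
gripper_width: 0.7
gripper_force: 0.0
```

Run:
```python
from h import *
s=env.grab_frame("side")
cv2.imwrite("pics/c3.png",cv2.resize(s[255:315,322:382],(480,480),interpolation=2))
```

```text
(no output)
```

View pics/c3.png

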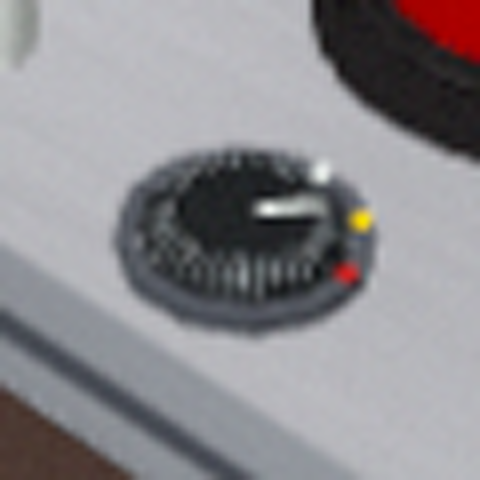

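The white pointer runs from crop (255,210) to (328,204). Allowing for the collar lying lower, it lines up with the yellow dot at (361,220), so the dial is on low. One last look at the whole scene.

Call:
nudge_tcp(
  deltas={"tx": [0, 0, 0, 0, 0], "ty": [0, 0, 0, 0, 0], "tz": [0, 0, 0, 0, 0], "rx": [0, 0, 0, 0, 0], "ry": [0, 0, 0, 0, 0], "rz": [0, 0, 0, 0, 0]},
)

```text
time_s: 8.5
ee_pos: [502.1, -213.2, 263.3]
ee_rot: [-180.0, 0.1, -19.9]
force: [0.8, 0.6, 0.4]
gripper_width: 0.4
gripper_force: 0.0
```

Run:
```python
from h import *
s=env.grab_frame("side");cv2.imwrite("pics/s4.png",s)
o=cv2.imread("pics/side0.png")
b=(cv2.absdiff(s,o).max(2)>40).astype(np.uint8)
for x in cv2.connectedComponentsWithStats(b)[2][1:]:
    if x[4]>15: print(x)
```

```text
[    0    29   395   339 35109]
[199  67  11  13  56]
[ 117  206   60  100 2824]
[  34  238   60  135 2403]
[353 276  11   6  40]
[164 301  18  43 380]
[178 303  13  48 227]
[107 317  13  35 199]
[123 332  39  14 160]
[162 340   9   5  17]
[132 342  27   8  70]
[126 346  43  29 831]
[105 356  19  19 186]
[157 365  16  12  28]
[124 367   9  10  36]
```

View pics/s4.png

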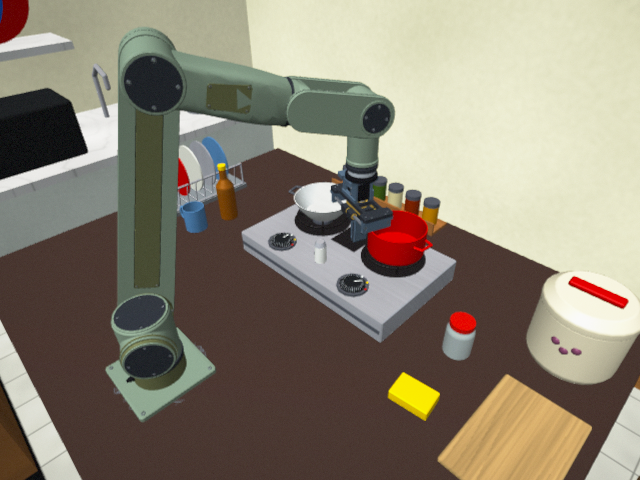

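The hand is clear above the hob. Apart from the arm, the only change from the first picture is the right dial's pointer near (358,279); the cookware, shaker and left dial stand as before.

```bash
python3 -c "
from workcell import env
print(env.job_done())"
```

```text
the job is handed in; nothing more can be done
None
```

I turned the right dial, in front of the red pot, one click clockwise to low. The left dial is still off, nothing else has moved, the hand is clear, and the job is handed in at about 8.5 s.

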